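# Set the unmarked filter dial by counting clicks from its stop and load the cuvette

## Task

Get the colorimeter ready for reading the sample through filter 5. The filter dial has no marks, so turn it gently anticlockwise until it meets its stop (that is filter 1, do not force it), then clockwise exactly four clicks and let go; and stand the stoppered cuvette from the rack upright and fully home in the colorimeter's well. Do not disturb the other things on the bench.

Things in the scene. Friction and masses are not known exactly. Their poses are not given: they have to be found in the camera images.
- colorimeter: Bench colorimeter, white case 200 (x) x 300 (y) x 80 mm high, fixed to the bench. Origin under its centre. Flat level deck at height 80 mm from x = -30 to +100 mm; in front of that (x = -100 to -30) a display panel slopes down to 35 mm. The dial's axis is at (+35, +75) mm, the well at (+35, -80) mm. Everything else on the deck is flat.
- dial_bar (a point): Filter dial, a black knob: round foot (diameter 42 mm, top 9 mm over the deck) with an upright grip bar 42 mm long, 12 wide, 25 high (9 to 34 mm over the deck), a 6 mm pointed nose at one end. Point on the dial's axis, 20.5 mm over the deck, about mid-height of the bar; x along the bar to the nose, z up. The bar may be clamped on its spindle at any angle: its direction does not tell the filter.
- dial_axis (a point): Dial's axis at the deck (fixed, axes as the case). Selector: 8 filters, a click each 30 degrees; filter 1 is the anticlockwise end (seen from above). Filter 2, 3 or 4 is in at the start. A click takes up to 0.15 N m, most on leaving a filter; past half-way it pulls itself on. A springy stop begins 3 degrees past filter 1, 0.06 N m per degree more; over 0.5 N m forces it. Let go, the dial rests in the nearest filter.
- well (a point): Cuvette well in the deck: square hole, 15 mm wide with a 1.5 mm chamfer, 22 mm deep. This point is the centre of its mouth, level with the deck, 80 mm over the bench; x and y run along the hole's sides.
- cuvette_mid (a point): The stoppered cuvette: clear square plastic, 12.5 x 12.5 mm, 46 mm tall, with a round dark rubber stopper (diameter 11 mm, 12 mm tall) on top, 58 mm in all, about 16 g. This point is on its axis half-way up, 29 mm above its underside and below its top; x and y run along its sides, z up. It stands in one of the rack's holes with the upper 40 mm free. Seated in the well, this point is 7 mm above the well's mouth.
- rack: Grey cuvette rack, 50 (x) x 170 (y) x 24 mm high, fixed to the bench, origin under its centre. Four square holes 15 mm wide, 18 mm deep, in a row along y at -60, -20, +20 and +60 mm.
- empty0: Open empty cuvette in the rack, 12.5 x 12.5 x 45 mm, without a stopper, origin at its underside. Not to be used.
- empty1: Open empty cuvette in the rack, 12.5 x 12.5 x 45 mm, without a stopper, origin at its underside. Not to be used.
- empty2: Open empty cuvette in the rack, 12.5 x 12.5 x 45 mm, without a stopper, origin at its underside. Not to be used.
- beaker_s: Glass beaker, diameter 54, height 70 mm, origin at its underside. Not to be disturbed.
- beaker_m: Glass beaker, diameter 68, height 95 mm, origin at its underside. Not to be disturbed.
- beaker_l: Glass beaker, diameter 84, height 120 mm, origin at its underside. Not to be disturbed.
- wash_bottle: Wash bottle with a bent orange spout, diameter 70, height 215 mm, origin at its underside; the spout reaches 75 mm along its -x. Not to be disturbed.
- light_cap: Black plastic light cap, open upwards, diameter 38, height 34 mm, origin at its underside. Not to be disturbed.
- spatula: Steel spatula lying on the bench, 175 mm long along x, 6 mm thick. Not to be disturbed.

How it is judged:
By the outcome, as a careful person would: the job done as asked, in the order asked, and still so for the second after the job is handed in, with the robot touching nothing.
It also fails if it takes over 72 s, if anything falls off the work surface, if the arm or the gripper's body presses on something with over 40 N, if the wrist force passes 120 N, or if a joint passes its speed limit or range.

## Robot

A 6-joint arm with a two-finger parallel gripper is mounted at the origin on the work surface. World frame = base frame: x ahead of the robot, y to its left, z up, the work surface at z = 0. Lengths are in m, angles in rad, forces in N, time in s.
With the tool pointing down it reaches from about 0.25 to 0.725 m from the base axis. Payload 9.7 kg.
Tool frame: the origin (TCP) lies on the front face of the gripper's body, between the roots of the fingers; the fingertips stand 73 mm ahead of it and the grasp point (between the pads) lies 54 mm ahead of it; z points along the fingers, x is the direction in which the jaws open and shut, and the axes are right-handed (so a half turn about z gives the same grasp; the last joint's range is limited). The gripper opens to 85 mm and grips with 20 to 120 N. Pads are 22 mm wide; open, the fingers measure 114 mm over their backs; the gripper's body (76 mm by 85 mm) begins 54 mm behind the grasp point. The pads swing forward as they close: fully open they stand 13 mm farther back than shut.
Start: joints at [1.264, 0.087, 0.176, 1.66, 0, 1.571], TCP at [0.166, 0.524, 0.304] pointing down, gripper open.
Joint ranges: [-3.13, 3.13], [-0.85, 1.81], [-1.15, 1.24], [-2.2, 2.28], [-1.44, 1.52], [-3.14, 3.14]. Speed limits (rad/s): [2.22, 2.22, 2.57, 3.14, 3.14, 3.14].

## Interface

Orientations are given as a unit quaternion [w, x, y, z].
In Python, from workcell import * gives the robot as it stands.
- The arm moves only by the tool servo_tool, never from a script. Its arguments are lists of equal length, an entry for each row: "travel": the shift along the tool's x, y, z in mm, a list of three; "rot": the turn, a rotation vector about the tool's x, y, z in degrees, a list of three; "gripper": the opening, from -1 (shut) to 1 (fully open). A call has 1 to 10 rows; each row shifts and turns the pose as measured when the row begins, along the tool's axes as they then stand; what a row does not reach is not made up. A row lasts 1/8 s, in which the tool goes at most 62.5 mm and 10.7 degrees, less where a joint would pass 70% of its speed; a pose out of reach is approached as far as the arm can. A call is refused whole if a number of a shift passes 62.5 or a number of a turn 10.7, either way. A call with a gripper value outside its range is refused whole. The fingers move at their own pace and stop on an object; "force" is the grip in N (left out, the last holds). Time passes only in rows, so rows that do not move let the fingers close. It gives the time, the measured TCP pose, the force and the opening at its end, in the units of the state.
- get_obs(): the state, without advancing time (a new reading comes with each control period).
- camera(name): name is "scene" or "side" or "wrist"; returns (picture, depth): 400x640x3 uint8, red, green, blue; 400x640 float32, m along the optical axis (not along the pixel's ray), 0 where there is no reading.
- get_calibration(name): a dict with "K" (3x3 intrinsics, pixels), "view" (4x4, takes a point from world to camera coordinates). Camera axes: x right, y down, z forward; pixel columns grow to the right and rows downward; lengths in m; the calibration is good to about 2 mm. The wrist camera is an equidistant fisheye: a pixel r from the principal point sees the ray r / f radians off the axis. A picture is of the moment at which its call begins: read the wrist's pose just before it. get_calibration takes no time and is no camera call; for the wrist camera it gives the pose at the moment of the call.
- finish_job(): hands the job in, once; it reports no verdict.
The state is a dict: "time_s": time; "joint_positions": joint angles; "qvel": joint speeds; "effort": joint torques, N m; "ee_pos": TCP position; "tool_rot": TCP orientation; "contact_force": force on the tool from outside, world axes, zero at the start; "ft_torque": the same for the moment, N m; "gripper_width": opening from 0.0 (shut) to 1.0 (fully open).
Only numpy, scipy, OpenCV 4.12 (cv2) and the standard library are available. Lean on these libraries where they do the work, as an engineer would, in place of code of your own. Each camera call takes 0.05 s, during which the arm holds its last target.

## Working session

There is one attempt and no reset: what is moved stays moved. The work goes in short steps, Python scripts to look and compute and a tool call to move; the robot and the scene stay as the last step left them, time stands still between calls to the robot, and variables do not carry over. Pictures are saved under pics/ and viewed, and the job is handed in when it is done.

Besides the shell and the picture viewer there is one more tool, called after "Call:" by a JSON object that holds its "op" and its "data". servo_tool: Moves the arm, as the interface text tells. Its arguments: {"type":"object","properties":{"travel":{"type":"array","items":{"type":"array","items":{"type":"number"}}},"rot":{"type":"array","items":{"type":"array","items":{"type":"number"}}},"gripper":{"type":"array","items":{"type":"number"}},"force":{"type":"number"}},"required":["travel","rot","gripper"]}

```bash
mkdir -p pics; ls; cat > h.py <<'E'
from workcell import *
import numpy as np, cv2
def save(n,im): cv2.imwrite(f'pics/{n}.png',cv2.cvtColor(im,cv2.COLOR_RGB2BGR))
E
python3 - <<'E'
from h import *
print(get_obs())
for n in ['scene','side','wrist']:
    c=get_calibration(n); im,d=camera(n); save(n+'0',im); np.savez(f'{n}0.npz',im=im,d=d,K=c['K'],view=c['view']); print(n,c['K'],np.round(c['view'],3).tolist())
E
```

```text
pics
{'time_s': 0.0, 'joint_positions': array([ 1.26398494e+00,  8.74675786e-02,  1.75128056e-01,  1.65977927e+00,
       -9.49352141e-06,  1.57076456e+00]), 'qvel': array([ 0.0012275 ,  0.00157817, -0.00092233,  0.00171677, -0.00100979,
       -0.00010072]), 'effort': array([ 2.60786874e-03, -5.20381415e+01,  4.64807653e+01,  1.60698005e-02,
        1.37699608e-04,  1.14660929e-05]), 'ee_pos': array([0.16607513, 0.5241951 , 0.30317575]), 'tool_rot': array([ 3.94446321e-04,  8.06842490e-01,  5.90766247e-01, -5.30718032e-04]), 'contact_force': array([-0.10765957,  0.49804929,  0.42239564]), 'ft_torque': array([-0.06241902,  0.0159075 ,  0.04590695]), 'gripper_width': 1.0030367791326178}
scene [[497.16242207   0.         318.34664215]
 [  0.         497.16242207 196.06231687]
 [  0.           0.           1.        ]] [[0.398, 0.917, -0.024, -0.254], [0.484, -0.232, -0.844, -0.21], [-0.779, 0.324, -0.536, 1.732], [0.0, 0.0, 0.0, 1.0]]
side [[373.23632894   0.         315.97454817]
 [  0.         373.23632894 198.14734492]
 [  0.           0.           1.        ]] [[0.995, -0.101, -0.001, -0.625], [-0.077, -0.748, -0.66, 0.155], [0.066, 0.656, -0.752, 1.022], [0.0, 0.0, 0.0, 1.0]]
wrist [[309.70691629   0.         318.45779666]
 [  0.         309.70691629 198.56100071]
 [  0.           0.           1.        ]] [[0.301, 0.954, -0.001, -0.55], [0.909, -0.287, 0.303, -0.04], [0.289, -0.092, -0.953, 0.379], [0.0, 0.0, 0.0, 1.0]]
```

View pics/scene0.png

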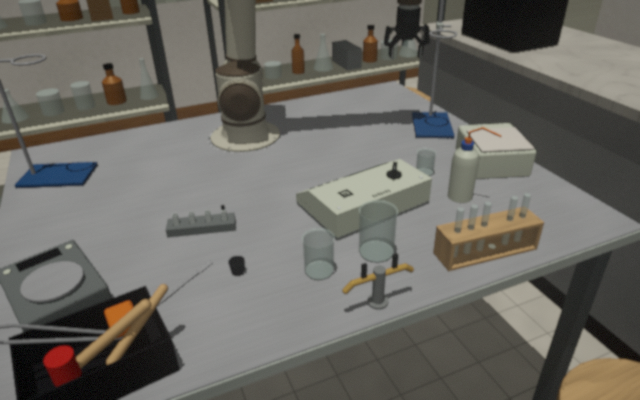

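View pics/side0.png

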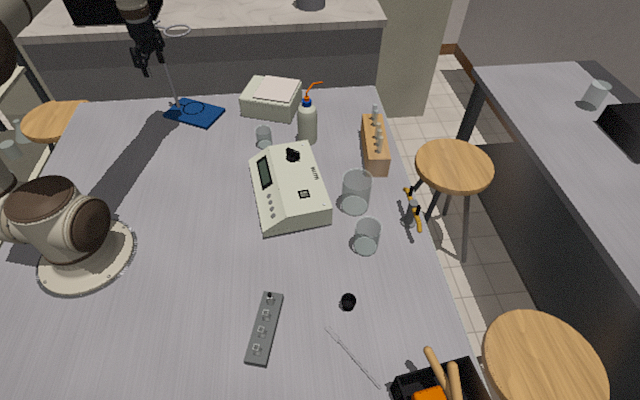

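View pics/wrist0.png

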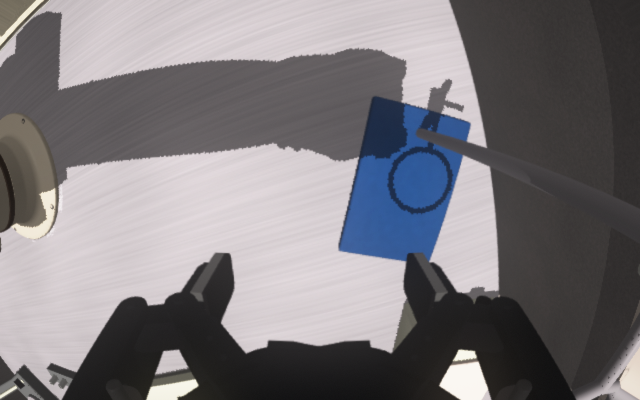

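The side view shows the dial at about (293,155), the well at (304,194), and the rack with the stoppered cuvette at its far end (269,297). Next I'll refine these by casting rays.

```bash
cat >> h.py <<'E'
def ray(c,u,v):
    K=c['K'];V=np.array(c['view']);R=V[:3,:3];t=V[:3,3]
    d=np.linalg.inv(K)@[u,v,1]; return -R.T@t, R.T@d
def onz(c,u,v,z):
    o,d=ray(c,u,v); s=(z-o[2])/d[2]; return o+s*d
def proj(c,p):
    q=np.array(c['view'])@np.append(p,1); q=c['K']@q[:3]; return q[:2]/q[2]
E
python3 - <<'E'
from h import *
c={n:get_calibration(n) for n in('side','scene')}
for n,u,v,z in [('side',293,155,.114),('side',304,194,.08),('side',269,295,.064),('side',256,349,.051),('scene',223,208,.064),('scene',395,166,.114),('scene',345,194,.08),('side',205,112,0),('side',178,103,0)]:
    print(n,u,v,onz(c[n],u,v,z).round(4))
im=np.load('side0.npz')['im']
a=cv2.resize(im[130:245,235:345],None,fx=6,fy=5.2,interpolation=cv2.INTER_CUBIC); save('s_col',a)
a=cv2.resize(im[280:375,235:295],None,fx=6,fy=6,interpolation=cv2.INTER_CUBIC); save('s_rack',a)
im=np.load('scene0.npz')['im']
a=cv2.resize(im[140:240,290:440],None,fx=5,fy=5,interpolation=cv2.INTER_CUBIC); save('c_col',a)
E
```

```text
side 293 155 [0.5815 0.2206 0.114 ]
side 304 194 [0.6032 0.0909 0.08  ]
side 269 295 [ 0.4969 -0.2031  0.064 ]
side 256 349 [ 0.4655 -0.3201  0.051 ]
scene 223 208 [ 0.5103 -0.201   0.064 ]
scene 395 166 [0.5877 0.2423 0.114 ]
scene 345 194 [0.6056 0.0893 0.08  ]
side 205 112 [0.2581 0.6299 0.    ]
side 178 103 [0.145 0.702 0.   ]
```

View pics/s_col.png

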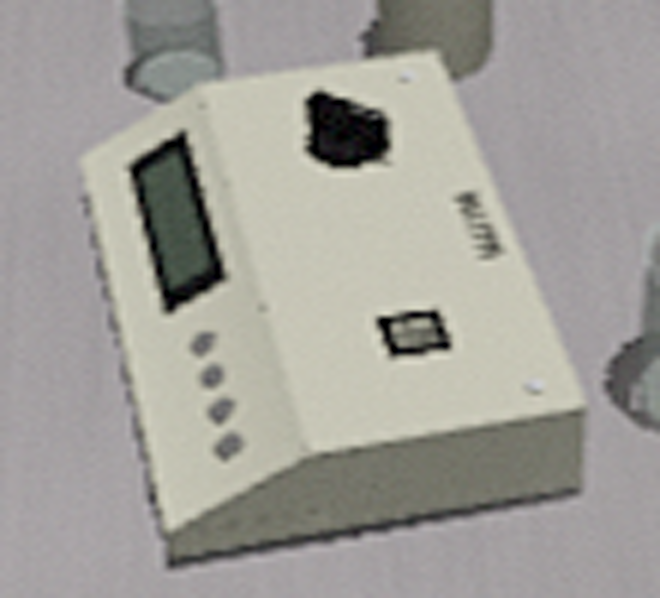

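View pics/s_rack.png

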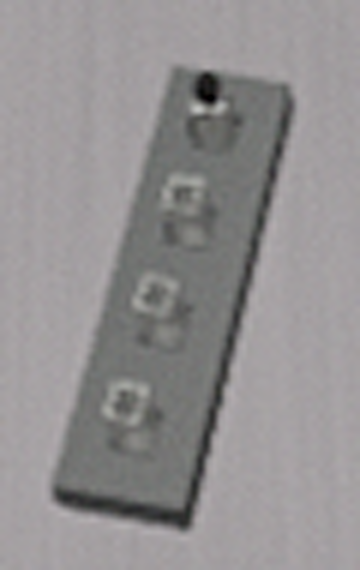

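View pics/c_col.png

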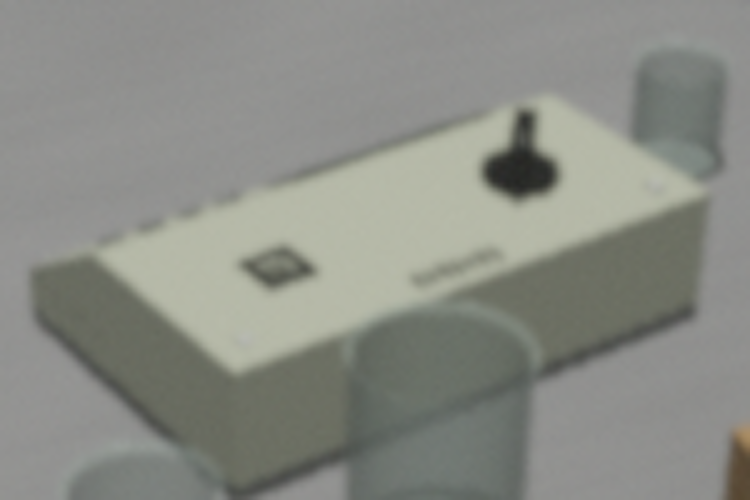

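```bash
python3 - <<'E'
from h import *
c={n:get_calibration(n) for n in('side','scene')}
s=c['side']
def cr(x,y): return 235+x/6-.0,130+y/5.2
for nm,p in dict(fl_near=(308,458),r_near=(583,407),r_far=(438,50),l_far=(205,88),well=(415,332)).items():
    print(nm,onz(s,*cr(*p),.08).round(4))
print('foot centre',onz(s,*cr(345,130),.10))
for nm,u,v,z in [('beaker_s base',264,146,0),('bottle base',307,139,0),('bottle top',307,101,.16),('spout',320,82,.215),('rack fl',245,361,.024),('rack fr',265.5,366,.024),('rack bl',264.5,292,.024),('rack br',283,294,.024),('bm',355,205,0),('bl',366,246,0)]:
    print(nm,onz(s,u,v,z).round(4))
s=c['scene']
for nm,u,v,z in [('bottle base',462,195,0),('beaker_s base',426,172,0),('foot',290+520/5,140+172/5,.089),('well',290+277/5,140+267/5,.08),('spout?',490,130,.2)]:
    print(nm,onz(s,u,v,z).round(4))
E
```

```text
fl_near [0.5489 0.009  0.08  ]
r_near [0.6761 0.0304 0.08  ]
r_far [0.6354 0.3276 0.08  ]
l_far [0.5085 0.3044 0.08  ]
well [0.6038 0.0915 0.08  ]
foot centre [0.58022641 0.2362569  0.1       ]
beaker_s base [0.4846 0.4047 0.    ]
bottle base [0.6392 0.4271 0.    ]
bottle top [0.6423 0.427  0.16  ]
spout [0.6869 0.4466 0.215 ]
rack fl [ 0.4384 -0.3337  0.024 ]
rack fr [ 0.4828 -0.3487  0.024 ]
rack bl [ 0.4826 -0.1733  0.024 ]
rack br [ 0.5278 -0.1833  0.024 ]
bm [0.7582 0.1018 0.    ]
bl [ 0.7633 -0.0492  0.    ]
bottle base [0.6367 0.4348 0.    ]
beaker_s base [0.4858 0.4181 0.    ]
foot [0.5874 0.2411 0.089 ]
well [0.6035 0.0914 0.08  ]
spout? [0.662  0.4702 0.2   ]
```

```bash
cat >> h.py <<'E'
from scipy.spatial.transform import Rotation as Ro
def tool():
    o=get_obs(); q=o['tool_rot']; return o, Ro.from_quat([q[1],q[2],q[3],q[0]]).as_matrix(), np.array(o['ee_pos'])
def wray(c,u,v):
    K=c['K'];V=np.array(c['view']);R=V[:3,:3];t=V[:3,3]
    p=np.array([(u-K[0,2])/K[0,0],(v-K[1,2])/K[1,1]]); th=np.hypot(*p)
    d=np.array([0,0,1.]) if th<1e-9 else np.array([*(p/th*np.sin(th)),np.cos(th)])
    return -R.T@t, R.T@d
def wonz(c,u,v,z):
    o,d=wray(c,u,v); return o+(z-o[2])/d[2]*d
def wproj(c,p):
    q=(np.array(c['view'])@np.append(p,1))[:3]; th=np.arctan2(np.hypot(q[0],q[1]),q[2]); n=q[:2]/np.hypot(q[0],q[1])
    K=c['K']; return np.array([K[0,2]+K[0,0]*th*n[0],K[1,2]+K[1,1]*th*n[1]])
E
python3 - <<'E'
from h import *
o,R,p=tool(); c=get_calibration('wrist'); V=np.array(c['view']); 
C=-V[:3,:3].T@V[:3,3]; print('cam in tool',R.T@(C-p)); print('optical axis in tool',R.T@V[2,:3]); print('img x in tool',R.T@V[0,:3])
print(R.T@(np.array([.56,.20,.33])-p))
E
```

```text
cam in tool [-4.32858197e-05 -7.74604472e-02 -6.97181715e-02]
optical axis in tool [9.17332865e-04 3.03464446e-01 9.52842321e-01]
img x in tool [ 9.99999315e-01 -9.71457466e-04 -6.53339404e-04]
[-0.19010386  0.47345384 -0.02645301]
```

Call:
{"op": "servo_tool", "data": {"travel": [[-10, 20, 0], [-19, 47, 0], [-19, 47, -5], [-19, 47, -5], [-19, 47, -5], [-19, 47, -5], [-19, 47, -5], [-19, 47, 0], [-19, 47, 0], [-19, 47, 0]], "rot": [[0, 0, 0], [0, 0, 0], [0, 0, 0], [0, 0, 0], [0, 0, 0], [0, 0, 0], [0, 0, 0], [0, 0, 0], [0, 0, 0], [0, 0, 0]], "gripper": [1, 1, 1, 1, 1, 1, 1, 1, 1, 1]}}

```text
time_s: 1.4
ee_pos: [0.545, 0.2013, 0.329]
tool_rot: [0.002, 0.806, 0.592, -0.001]
contact_force: [0.2, 0.5, -0.7]
gripper_width: 0.998
```

```bash
python3 - <<'E'
from h import *
o,R,p=tool();print(o['joint_positions'].round(3),p,o['qvel'].round(3))
c=get_calibration('wrist'); im,d=camera('wrist'); save('w1',im); np.savez('w1.npz',im=im,d=d,K=c['K'],view=c['view'])
print(wproj(c,[.582,.245,.09]),wproj(c,[.604,.0914,.08]))
E
```

```text
[ 0.355  0.176  0.323  1.719 -0.004  0.659] [0.54501246 0.20133801 0.32896797] [-0.662  0.477  0.538  0.054  0.001 -0.656]
[368.96864419 199.51999562] [244.89446125 250.78481294]
```

View pics/w1.png

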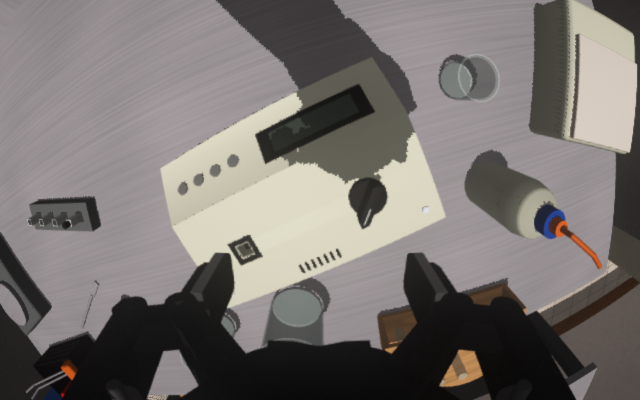

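```bash
python3 - <<'E'
from h import *
camera('scene')
o,R,p=tool();print(p,o['qvel'].round(3),o['ft_torque'])
c=get_calibration('wrist'); im,d=camera('wrist'); np.savez('w2.npz',im=im,d=d,K=c['K'],view=c['view'])
u,v=wproj(c,[.582,.245,.09]).astype(int);print(u,v)
save('w2d',cv2.resize(im[v-40:v+50,u-45:u+45],None,fx=6.5,fy=6.5,interpolation=cv2.INTER_CUBIC))
u2,v2=wproj(c,[.604,.0914,.08]).astype(int);print(u2,v2)
save('w2w',cv2.resize(im[v2-30:v2+30,u2-30:u2+30],None,fx=9,fy=9,interpolation=cv2.INTER_CUBIC))
E
```

```text
[0.54664167 0.19957371 0.32772127] [ 0.067 -0.036 -0.034  0.016  0.024  0.065] [-0.01322989  0.01603098  0.04689702]
370 197
246 250
```

View pics/w2d.png

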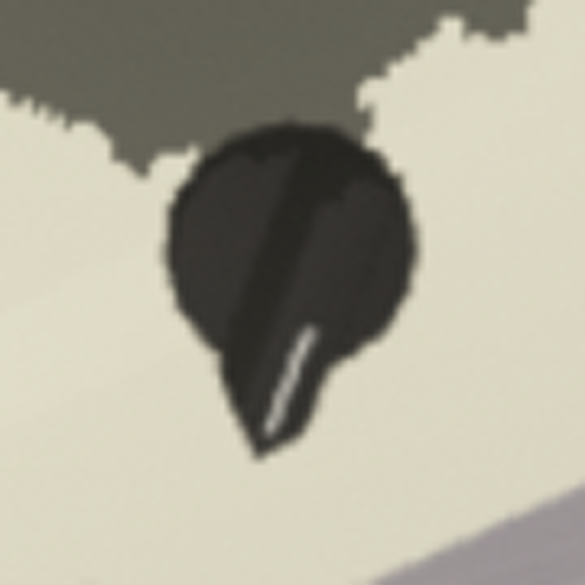

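View pics/w2w.png

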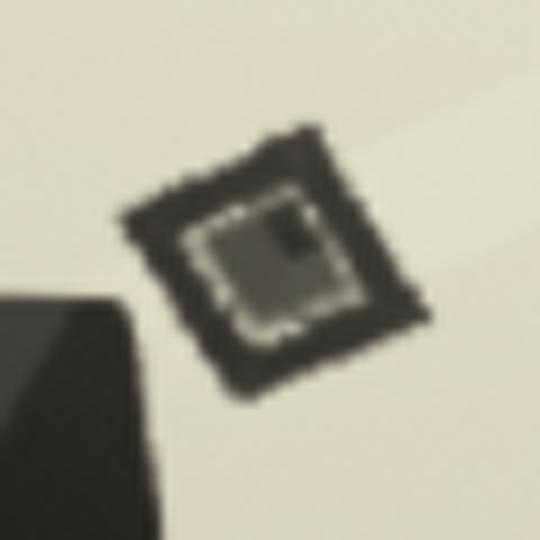

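```bash
python3 - <<'E'
from h import *
z=np.load('w2.npz'); c=dict(K=z['K'],view=z['view'])
f=lambda x,y,Z: wonz(c,325-.5+(x+.5)/6.5,157-.5+(y+.5)/6.5,Z)
print('foot',f(291,248,.089).round(4))
for pts in [[(313,330),(270,432)],[(300,150),(225,340)]]:
    a,b=[f(*q,.114) for q in pts]; e=b-a; print(a.round(4),b.round(4),np.degrees(np.arctan2(e[1],e[0])))
print('nose',f(262,455,.114).round(4),f(262,455,.089).round(4))
g=lambda x,y,Z: wonz(c,216-.5+(x+.5)/9,220-.5+(y+.5)/9,Z)
P=np.array([g(*q,.08) for q in [(120,218),(318,125),(432,318),(245,402)]]); print(P.round(4),P.mean(0))
Q=np.array([g(*q,.08) for q in [(178,238),(295,188),(368,297),(262,347)]]); print(Q.round(4),Q.mean(0), np.linalg.norm(np.diff(Q,axis=0),axis=1))
for i in range(4):
    e=P[(i+1)%4]-P[i]; print(np.linalg.norm(e),np.degrees(np.arctan2(e[1],e[0])))
print('wrist depth',z['d'][250,246], z['d'][195,369])
# deck corner hough: case edges
im=z['im']
E
```

```text
foot [0.5785 0.2445 0.089 ]
[0.5835 0.2427 0.114 ] [0.5975 0.2323 0.114 ] -36.6616519187367
[0.5558 0.2479 0.114 ] [0.5809 0.2295 0.114 ] -36.284900135756764
nose [0.6008 0.2301 0.114 ] [0.6121 0.2307 0.089 ]
[[0.5906 0.0743 0.08  ]
 [0.5858 0.1052 0.08  ]
 [0.6158 0.1092 0.08  ]
 [0.6207 0.0797 0.08  ]] [0.60320118 0.09208393 0.08      ]
[[0.5955 0.0808 0.08  ]
 [0.5931 0.0989 0.08  ]
 [0.6105 0.1021 0.08  ]
 [0.6135 0.0854 0.08  ]] [0.60315866 0.09178595 0.08      ] [0.01822429 0.01766917 0.01705316]
0.03129083460592438 98.87791746092951
0.03025519328502998 7.541792721036712
0.029909694838544602 -80.53132337660772
0.030562855871905128 -169.852348492318
wrist depth 0.36912787 0.3046667
```

Call:
{"op": "servo_tool", "data": {"travel": [[0, 0, 0], [0, 0, 0], [20, 0, 25], [20, 0, 25], [15, 0, 25], [0, 0, 0]], "rot": [[0, 0, 9.5], [0, 0, 9.5], [0, 0, 0], [0, 0, 0], [0, 0, 0], [0, 0, 0]], "gripper": [1, 1, 1, 0, -0.2, -0.2], "force": 40}}

```text
time_s: 2.3
ee_pos: [0.5752, 0.245, 0.2528]
tool_rot: [0.002, 0.896, 0.445, -0.001]
contact_force: [1.3, -1.1, -0.2]
gripper_width: 0.4
```

```bash
cat >> h.py <<'E'
def err(tx,ty,tz,yaw=None):
    o,R,p=tool(); ya=np.degrees(np.arctan2(R[1,0],R[0,0]))
    print('p',p.round(4),'yawx',ya.round(2),'tilt',np.degrees(R[:2,2]).round(2),'t',round(o['time_s'],2),'w',round(o['gripper_width'],3),'F',o['contact_force'].round(1),'M',o['ft_torque'].round(3))
    print('tool travel mm',(1000*R.T@(np.array([tx,ty,tz])-p)).round(1), 'rotz', None if yaw is None else round(-(yaw-ya),2),'q6',o['joint_positions'][5].round(3))
    print('level rot',np.degrees(Ro.from_matrix(R.T@np.array([[np.cos(np.radians(ya)),np.sin(np.radians(ya)),0],[np.sin(np.radians(ya)),-np.cos(np.radians(ya)),0],[0,0,-1]]).T).as_rotvec()).round(2) if 0 else np.degrees(Ro.from_matrix(R.T@np.column_stack([[np.cos(np.radians(ya)),np.sin(np.radians(ya)),0],[np.sin(np.radians(ya)),-np.cos(np.radians(ya)),0],[0,0,-1]])).as_rotvec()).round(2))
    return o
E
python3 -c "
from h import *
err(.579,.2447,.166,53.5)"
```

```text
p [0.5752 0.245  0.2528] yawx 52.84 tilt [-0.05 -0.22] t 2.3 w 0.4 F [ 1.3 -1.1 -0.2] M [ 0.017  0.047 -0.006]
tool travel mm [ 2.3  3.1 86.8] rotz -0.66 q6 1.052
level rot [0.1 0.2 0. ]
```

Call:
{"op": "servo_tool", "data": {"travel": [[2.3, 3, 25], [0, 0, 25], [0, 0, 20], [0, 0, 0]], "rot": [[0.1, 0.2, -0.6], [0, 0, 0], [0, 0, 0], [0, 0, 0]], "gripper": [-0.2, -0.2, -0.2, -0.2]}}

```text
time_s: 2.8
ee_pos: [0.5773, 0.2443, 0.1879]
tool_rot: [0.0, 0.893, 0.451, 0.003]
contact_force: [-0.3, -0.1, -0.5]
gripper_width: 0.399
```

```bash
python3 -c "
from h import *
err(.579,.2447,.166,53.5)
im,d=camera('wrist'); save('w3',im)"
```

```text
p [0.5773 0.2443 0.1879] yawx 53.56 tilt [0.27 0.12] t 2.8 w 0.399 F [-0.3 -0.1 -0.5] M [ 0.013  0.04  -0.002]
tool travel mm [ 1.3  1.1 21.9] rotz 0.06 q6 1.036
level rot [ 0.15 -0.26 -0.  ]
```

View pics/w3.png

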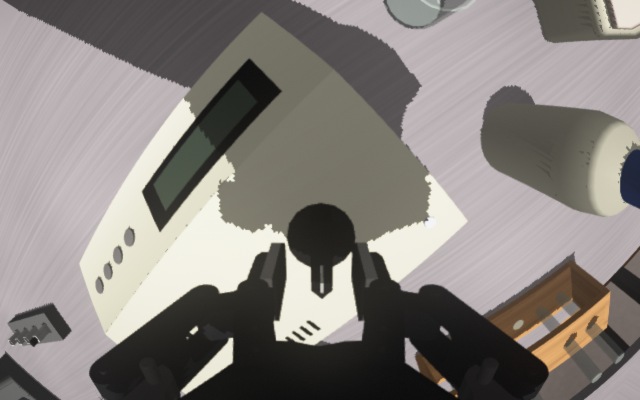

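The bar is centred between the fingers and parallel to the pads (nose at about (320,295)). Now lower and close.

Call:
{"op": "servo_tool", "data": {"travel": [[1, 1, 12], [0, 0, 9], [0, 0, 0], [0, 0, 0], [0, 0, 0], [0, 0, 0]], "rot": [[0.1, -0.2, 0], [0, 0, 0], [0, 0, 0], [0, 0, 0], [0, 0, 0], [0, 0, 0]], "gripper": [-0.2, -0.2, -0.5, -0.8, -1, -1]}}

```text
time_s: 3.6
ee_pos: [0.5796, 0.2445, 0.1706]
tool_rot: [0.001, 0.893, 0.451, 0.003]
contact_force: [0.1, -1.0, -1.9]
gripper_width: 0.126
```

```bash
python3 -c "
from h import *
err(.579,.2447,.166,53.5)"
```

```text
p [0.5796 0.2445 0.1706] yawx 53.56 tilt [0.34 0.09] t 3.6 w 0.126 F [ 0.1 -1.  -1.9] M [-0.09   0.019  0.059]
tool travel mm [-0.2 -0.6  4.6] rotz 0.06 q6 1.036
level rot [ 0.22 -0.27 -0.  ]
```

Call:
{"op": "servo_tool", "data": {"travel": [[0, 0, 0], [0, 0, 0], [0, 0, 0], [0, 0, 0], [0, 0, 0]], "rot": [[0, 0, -6], [0, 0, -6], [0, 0, -6], [0, 0, -6], [0, 0, 0]], "gripper": [-1, -1, -1, -1, -1]}}

```text
time_s: 4.22
ee_pos: [0.5796, 0.2446, 0.1707]
tool_rot: [0.001, 0.776, 0.631, 0.003]
contact_force: [0.1, -1.5, -2.1]
gripper_width: 0.131
```

```bash
python3 -c "
from h import *
err(.579,.2447,.170,53.5)"
```

```text
p [0.5796 0.2446 0.1707] yawx 78.23 tilt [0.32 0.09] t 4.22 w 0.131 F [ 0.1 -1.5 -2.1] M [-0.212  0.125  0.065]
tool travel mm [-0.  -0.6  0.7] rotz 24.73 q6 0.605
level rot [ 0.29 -0.16 -0.  ]
```

Call:
{"op": "servo_tool", "data": {"travel": [[0, 0, 0], [0, 0, 0], [0, 0, 0], [0, 0, 0]], "rot": [[0, 0, -5], [0, 0, -3], [0, 0, -3], [0, 0, 0]], "gripper": [-1, -1, -1, -1]}}

```text
time_s: 4.72
ee_pos: [0.5796, 0.2446, 0.1706]
tool_rot: [0.001, 0.714, 0.7, 0.002]
contact_force: [-1.5, -1.4, 2.4]
gripper_width: 0.129
```

```bash
python3 -c "
from h import *
err(.579,.2447,.170,53.5)"
```

```text
p [0.5796 0.2446 0.1706] yawx 88.89 tilt [0.3 0.1] t 4.72 w 0.129 F [-1.5 -1.4  2.4] M [ 0.001  0.381 -0.112]
tool travel mm [ 0.1 -0.6  0.6] rotz 35.39 q6 0.419
level rot [ 0.3 -0.1 -0. ]
```

Call:
{"op": "servo_tool", "data": {"travel": [[0, 0, 0], [0, 0, 0]], "rot": [[0, 0, -2.5], [0, 0, 0]], "gripper": [-1, -1]}}

```text
time_s: 4.97
ee_pos: [0.5796, 0.2446, 0.1706]
tool_rot: [0.001, 0.7, 0.714, 0.002]
contact_force: [-0.7, 0.1, 1.0]
gripper_width: 0.124
```

```bash
python3 -c "
from h import *
err(.579,.2447,.170,53.5)"
```

```text
p [0.5796 0.2446 0.1706] yawx 91.11 tilt [0.3 0.1] t 4.97 w 0.124 F [-0.7  0.1  1. ] M [-0.028  0.272 -0.07 ]
tool travel mm [ 0.1 -0.6  0.6] rotz 37.61 q6 0.38
level rot [ 0.3  -0.09 -0.  ]
```

Torque is falling past 37°, so this is a click rather than the stop. I'll carry on towards the next filter.

Call:
{"op": "servo_tool", "data": {"travel": [[0, 0, 0], [0, 0, 0], [0, 0, 0], [0, 0, 0], [0, 0, 0], [0, 0, 0], [0, 0, 0]], "rot": [[0, 0, -5], [0, 0, -5], [0, 0, -5], [0, 0, -5], [0, 0, -3], [0, 0, -3], [0, 0, 0]], "gripper": [-1, -1, -1, -1, -1, -1, -1]}}

```text
time_s: 5.85
ee_pos: [0.5796, 0.2446, 0.1706]
tool_rot: [0.002, 0.524, 0.852, 0.002]
contact_force: [-2.0, -0.6, 2.5]
gripper_width: 0.125
```

```bash
python3 -c "
from h import *
err(.579,.2447,.170,53.5)"
```

```text
p [0.5796 0.2446 0.1706] yawx 116.82 tilt [0.28 0.1 ] t 5.85 w 0.125 F [-2.  -0.6  2.5] M [-0.13   0.481 -0.123]
tool travel mm [ 0.4 -0.5  0.6] rotz 63.32 q6 -0.069
level rot [0.3  0.04 0.  ]
```

Call:
{"op": "servo_tool", "data": {"travel": [[0, 0, 0], [0, 0, 0]], "rot": [[0, 0, -2], [0, 0, 0]], "gripper": [-1, -1]}}

```text
time_s: 6.1
ee_pos: [0.5795, 0.2446, 0.1707]
tool_rot: [0.002, 0.509, 0.861, 0.002]
contact_force: [-0.1, -1.3, -2.0]
gripper_width: 0.128
```

```bash
python3 -c "
from h import *
err(.579,.2447,.170,53.5)"
```

```text
p [0.5795 0.2446 0.1707] yawx 118.76 tilt [0.28 0.11] t 6.1 w 0.128 F [-0.1 -1.3 -2. ] M [-0.119  0.024 -0.055]
tool travel mm [ 0.3 -0.4  0.7] rotz 65.26 q6 -0.103
level rot [0.3  0.04 0.  ]
```

Call:
{"op": "servo_tool", "data": {"travel": [[0, 0, 0], [0, 0, 0]], "rot": [[0, 0, -2], [0, 0, 0]], "gripper": [-1, -1]}}

```text
time_s: 6.35
ee_pos: [0.5795, 0.2446, 0.1706]
tool_rot: [0.002, 0.494, 0.87, 0.002]
contact_force: [-0.6, -0.7, -2.3]
gripper_width: 0.13
```

```bash
cat >>h.py <<'E'
def avgM(n=4):
    L=[]
    for i in range(n):
        L.append(get_obs()['ft_torque']); camera('side')
    print('M avg',np.mean(L,0).round(3),'z',np.array(L)[:,2].round(3))
E
python3 -c "
from h import *
err(.579,.2447,.170,53.5);avgM()"
```

```text
p [0.5795 0.2446 0.1706] yawx 120.85 tilt [0.28 0.1 ] t 6.35 w 0.13 F [-0.6 -0.7 -2.3] M [-0.111  0.083 -0.118]
tool travel mm [ 0.4 -0.4  0.6] rotz 67.35 q6 -0.139
level rot [0.29 0.06 0.  ]
M avg [-0.169  0.111 -0.088] z [-0.118 -0.091 -0.044 -0.097]
```

Call:
{"op": "servo_tool", "data": {"travel": [[0, 0, 0], [0, 0, 0]], "rot": [[0, 0, -2.5], [0, 0, 0]], "gripper": [-1, -1]}}

```text
time_s: 6.8
ee_pos: [0.5795, 0.2446, 0.1707]
tool_rot: [0.002, 0.475, 0.88, 0.002]
contact_force: [-1.0, -0.4, -1.1]
gripper_width: 0.128
```

```bash
python3 -c "
from h import *
err(.579,.2447,.170,53.5);avgM()
im,d=camera('wrist'); save('w4',im)"
```

```text
p [0.5795 0.2446 0.1707] yawx 123.32 tilt [0.28 0.11] t 6.8 w 0.128 F [-1.  -0.4 -1.1] M [-0.151  0.201 -0.061]
tool travel mm [ 0.4 -0.4  0.7] rotz 69.82 q6 -0.182
level rot [0.29 0.07 0.  ]
M avg [-0.125  0.218 -0.047] z [-0.061 -0.084 -0.024 -0.02 ]
```

View pics/w4.png

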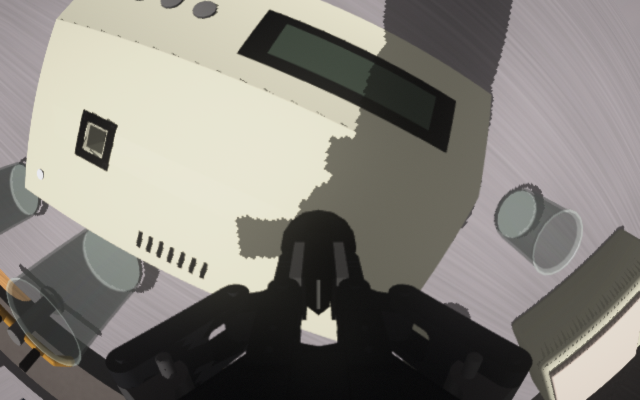

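The bar is still aligned with the pads (nose at (319,300)) and torque is falling, so this is another click. The stop should be just past 90°, so I'll approach it slowly.

Call:
{"op": "servo_tool", "data": {"travel": [[0, 0, 0], [0, 0, 0], [0, 0, 0], [0, 0, 0], [0, 0, 0], [0, 0, 0]], "rot": [[0, 0, -5], [0, 0, -5], [0, 0, -5], [0, 0, -5], [0, 0, -3], [0, 0, 0]], "gripper": [-1, -1, -1, -1, -1, -1]}}

```text
time_s: 7.8
ee_pos: [0.5795, 0.2446, 0.1706]
tool_rot: [0.002, 0.285, 0.959, 0.002]
contact_force: [-1.5, -0.2, -0.7]
gripper_width: 0.128
```

```bash
python3 -c "
from h import *
err(.579,.2447,.170,53.5);avgM()"
```

```text
p [0.5795 0.2446 0.1706] yawx 146.9 tilt [0.27 0.1 ] t 7.8 w 0.128 F [-1.5 -0.2 -0.7] M [-0.176  0.234 -0.096]
tool travel mm [ 0.4 -0.2  0.6] rotz 93.4 q6 -0.594
level rot [0.23 0.17 0.  ]
M avg [-0.124  0.261 -0.088] z [-0.096 -0.061 -0.099 -0.097]
```

Call:
{"op": "servo_tool", "data": {"travel": [[0, 0, 0], [0, 0, 0]], "rot": [[0, 0, -1.8], [0, 0, 0]], "gripper": [-1, -1]}}

```text
time_s: 8.25
ee_pos: [0.5795, 0.2446, 0.1707]
tool_rot: [0.002, 0.269, 0.963, 0.002]
contact_force: [-1.3, -0.8, 0.1]
gripper_width: 0.129
```

```bash
python3 -c "
from h import *
err(.579,.2447,.170,53.5);avgM()"
```

```text
p [0.5795 0.2446 0.1707] yawx 148.76 tilt [0.27 0.1 ] t 8.25 w 0.129 F [-1.3 -0.8  0.1] M [-0.147  0.266 -0.142]
tool travel mm [ 0.5 -0.1  0.7] rotz 95.26 q6 -0.626
level rot [0.23 0.18 0.  ]
M avg [-0.136  0.248 -0.142] z [-0.142 -0.114 -0.138 -0.172]
```

Call:
{"op": "servo_tool", "data": {"travel": [[0, 0, 0], [0, 0, 0]], "rot": [[0, 0, -1.5], [0, 0, 0]], "gripper": [-1, -1]}}

```text
time_s: 8.7
ee_pos: [0.5795, 0.2446, 0.1707]
tool_rot: [0.002, 0.256, 0.967, 0.001]
contact_force: [-1.0, 0.2, 0.2]
gripper_width: 0.127
```

```bash
python3 -c "
from h import *
err(.579,.2447,.170,53.5);avgM()"
```

```text
p [0.5795 0.2446 0.1707] yawx 150.32 tilt [0.27 0.1 ] t 8.7 w 0.127 F [-1.   0.2  0.2] M [-0.049  0.27  -0.169]
tool travel mm [ 0.5 -0.1  0.7] rotz 96.82 q6 -0.653
level rot [0.22 0.18 0.  ]
M avg [-0.107  0.278 -0.185] z [-0.169 -0.178 -0.22  -0.172]
```

Call:
{"op": "servo_tool", "data": {"travel": [[0, 0, 0], [0, 0, 0]], "rot": [[0, 0, -1.2], [0, 0, 0]], "gripper": [-1, -1]}}

```text
time_s: 9.15
ee_pos: [0.5795, 0.2446, 0.1707]
tool_rot: [0.002, 0.246, 0.969, 0.001]
contact_force: [-0.3, -0.4, 0.0]
gripper_width: 0.13
```

```bash
python3 -c "
from h import *
err(.579,.2447,.170,53.5);avgM()"
```

```text
p [0.5795 0.2446 0.1707] yawx 151.56 tilt [0.27 0.1 ] t 9.15 w 0.13 F [-0.3 -0.4  0. ] M [-0.043  0.298 -0.256]
tool travel mm [ 0.5 -0.1  0.7] rotz 98.06 q6 -0.675
level rot [0.22 0.19 0.  ]
M avg [-0.08   0.26  -0.233] z [-0.256 -0.25  -0.199 -0.227]
```

The stop is confirmed: torque climbs steadily to −0.23 N·m at 98°. Filter 1 is therefore at 90° from the start (tool yaw 143.5°), and filter 5 is at yaw 23.5°.

Call:
{"op": "servo_tool", "data": {"travel": [[0, 0, 0], [0, 0, 0], [0, 0, 0], [0, 0, 0], [0, 0, 0], [0, 0, 0], [0, 0, 0], [0, 0, 0], [0, 0, 0], [0, 0, 0]], "rot": [[0, 0, 8], [0, 0, 8], [0, 0, 8], [0, 0, 8], [0, 0, 8], [0, 0, 8], [0, 0, 8], [0, 0, 8], [0, 0, 8], [0, 0, 8]], "gripper": [-1, -1, -1, -1, -1, -1, -1, -1, -1, -1]}}

```text
time_s: 10.6
ee_pos: [0.5796, 0.2446, 0.1707]
tool_rot: [0.001, 0.823, 0.567, 0.003]
contact_force: [-0.5, -1.3, -0.4]
gripper_width: 0.13
```

```bash
python3 -c "
from h import *
err(.579,.2447,.170,23.5);avgM(2)"
```

```text
p [0.5796 0.2446 0.1707] yawx 69.14 tilt [0.33 0.04] t 10.6 w 0.13 F [-0.5 -1.3 -0.4] M [-0.218  0.172  0.061]
tool travel mm [-0.2 -0.6  0.7] rotz 45.64 q6 0.764
level rot [ 0.29 -0.16 -0.  ]
M avg [-0.235  0.195  0.023] z [ 0.061 -0.016]
```

Call:
{"op": "servo_tool", "data": {"travel": [[0, 0, 0], [0, 0, 0], [0, 0, 0], [0, 0, 0], [0, 0, 0], [0, 0, 0], [0, 0, 0]], "rot": [[0, 0, 8], [0, 0, 8], [0, 0, 8], [0, 0, 8], [0, 0, 8], [0, 0, 4], [0, 0, 0]], "gripper": [-1, -1, -1, -1, -1, -1, -1]}}

```text
time_s: 11.58
ee_pos: [0.5797, 0.2445, 0.1707]
tool_rot: [0.001, 0.975, 0.221, 0.003]
contact_force: [-1.0, -0.1, -0.2]
gripper_width: 0.131
```

```bash
python3 -c "
from h import *
err(.579,.2447,.170,23.5);avgM(2)"
```

```text
p [0.5797 0.2445 0.1707] yawx 25.48 tilt [ 0.35 -0.  ] t 11.57 w 0.131 F [-1.  -0.1 -0.2] M [-0.186  0.223 -0.123]
tool travel mm [-0.6 -0.4  0.7] rotz 1.98 q6 1.526
level rot [ 0.15 -0.32 -0.  ]
M avg [-0.181  0.234 -0.123] z [-0.123 -0.123]
```

Call:
{"op": "servo_tool", "data": {"travel": [[0, 0, 0], [0, 0, 0], [0, 0, 0], [0, 0, 0], [0, 0, -20], [0, 0, -40], [0, 0, -40], [0, 0, 0]], "rot": [[0, 0, 2], [0, 0, 0], [0, 0, 0], [0, 0, 0], [0, 0, 0], [0, 0, 0], [0, 0, 0], [0, 0, 0]], "gripper": [-1, -1, -0.4, -0.2, -0.2, -0.2, 1, 1]}}

```text
time_s: 12.68
ee_pos: [0.5792, 0.245, 0.2735]
tool_rot: [0.0, 0.979, 0.205, 0.004]
contact_force: [-0.0, 0.5, -0.1]
gripper_width: 0.812
```

```bash
python3 -c "
from h import *
err(.579,.2447,.170,23.5)
c=get_calibration('wrist'); im,d=camera('wrist'); save('w5',im); np.savez('w5.npz',im=im,d=d,K=c['K'],view=c['view'])"
```

```text
p [0.5792 0.245  0.2735] yawx 23.66 tilt [0.4  0.06] t 12.68 w 0.812 F [-0.   0.5 -0.1] M [-0.019 -0.016 -0.008]
tool travel mm [ -1.   -0.  103.5] rotz 0.16 q6 1.559
level rot [ 0.11 -0.39 -0.  ]
```

View pics/w5.png

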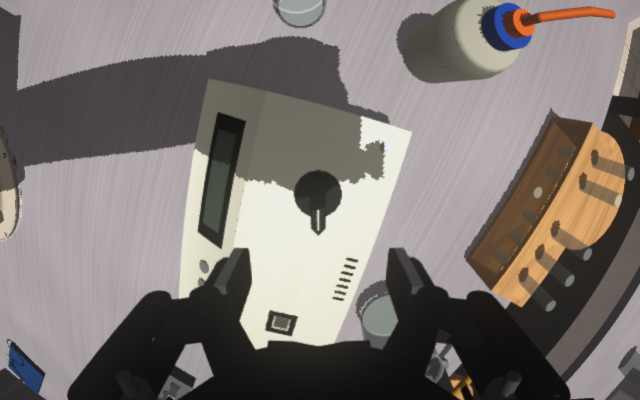

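Released: the bar now points along the tool's y (nose at (318,229)), i.e. −66°. That is one net click clockwise of the start (filter 4), so filter 5. On to the rack.

Call:
{"op": "servo_tool", "data": {"travel": [[-17, 25, 0], [-18, 41, 0], [-11, 44, 0], [-4, 45, 0], [4, 45, 0], [4, 45, 0], [4, 45, 0], [4, 45, 0], [4, 45, 0], [4, 45, 0]], "rot": [[0.1, -0.4, 9.75], [0, 0, 9.75], [0, 0, 9.75], [0, 0, 9.75], [0, 0, 0], [0, 0, 0], [0, 0, 0], [0, 0, 0], [0, 0, 0], [0, 0, 0]], "gripper": [1, 1, 1, 1, 1, 1, 1, 1, 1, 1]}}

```text
time_s: 13.98
ee_pos: [0.49, -0.1933, 0.2577]
tool_rot: [0.001, 0.99, -0.141, -0.009]
contact_force: [-0.8, -0.2, 0.4]
gripper_width: 1.002
```

```bash
python3 -c "
from h import *
err(.4985,-.202,.25,-15.4)"
```

```text
p [ 0.49   -0.1933  0.2577] yawx -16.26 tilt [-1.04 -0.02] t 13.97 w 1.002 F [-0.8 -0.2  0.4] M [ 0.013 -0.058 -0.017]
tool travel mm [10.7  5.9  7.5] rotz -0.86 q6 1.482
level rot [0.31 0.99 0.  ]
```

Call:
{"op": "servo_tool", "data": {"travel": [[8, 2, 0], [0, 0, 0], [0, 0, 0]], "rot": [[0.3, 1, -0.8], [0, 0, 0], [0, 0, 0]], "gripper": [1, 1, 1]}}

```text
time_s: 14.35
ee_pos: [0.4962, -0.1989, 0.2545]
tool_rot: [-0.001, 0.991, -0.136, -0.002]
contact_force: [-0.9, -0.2, 0.1]
gripper_width: 0.996
```

```bash
python3 -c "
from h import *
err(.4985,-.202,.25,-15.4)
c=get_calibration('wrist'); im,d=camera('wrist'); save('w6',im); np.savez('w6.npz',im=im,d=d,K=c['K'],view=c['view'])
u,v=wproj(c,[.4985,-.202,.064]).astype(int);print(u,v)
save('w6c',cv2.resize(im[v-40:v+110,u-75:u+75],None,fx=4,fy=4,interpolation=cv2.INTER_CUBIC))
print(wproj(c,[.4985,-.202,.024]))"
```

```text
p [ 0.4962 -0.1989  0.2545] yawx -15.61 tilt [-0.18  0.09] t 14.35 w 0.996 F [-0.9 -0.2  0.1] M [0.037 0.024 0.021]
tool travel mm [3.1 2.3 4.5] rotz -0.21 q6 1.462
level rot [-0.04  0.2  -0.  ]
322 195
[322.01385668 184.0484385 ]
```

View pics/w6.png

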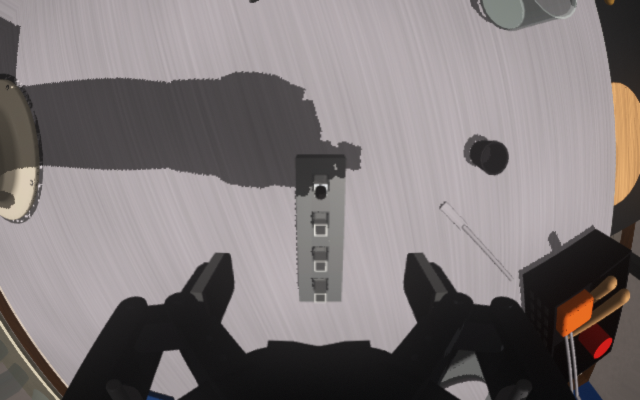

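View pics/w6c.png

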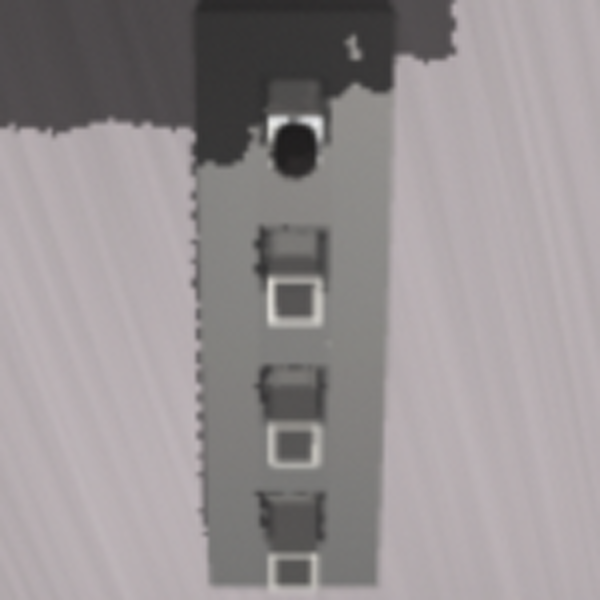

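```bash
python3 - <<'E'
from h import *
z=np.load('w6.npz'); c=dict(K=z['K'],view=z['view'])
f=lambda x,y,Z: wonz(c,247-.5+(x+.5)/4,155-.5+(y+.5)/4,Z)
print('stopper top',f(296,158,.064).round(4))
a=[f(266,118,.052),f(324,118,.052)]; print('glass back top edge',np.array(a).round(4),np.mean(a,0))
e=a[1]-a[0];print(np.degrees(np.arctan2(e[1],e[0])),np.linalg.norm(e))
for y in (302,446): print('empties',f(295,y,.051).round(4))
L=[f(198,200,.024),f(207,560,.024)];Rr=[f(391,200,.024),f(379,560,.024)]
for a,b in (L,Rr): e=a-b; print('rack edge yaw',np.degrees(np.arctan2(e[1],e[0]))-90)
print((L[0]+Rr[0])/2,(L[1]+Rr[1])/2, f(294,10,.024))
E
```

```text
stopper top [ 0.4974 -0.2002  0.064 ]
glass back top edge [[ 0.4924 -0.1927  0.052 ]
 [ 0.5051 -0.1962  0.052 ]] [ 0.49879705 -0.19443701  0.052     ]
-15.50516598680242 0.013184599505456559
empties [ 0.4866 -0.2386  0.051 ]
empties [ 0.476  -0.2771  0.051 ]
rack edge yaw -15.883001081839211
rack edge yaw -15.420146339564099
[ 0.49099402 -0.22252206  0.024     ] [ 0.46091134 -0.32989286  0.024     ] [ 0.5039837  -0.17511237  0.024     ]
```

Call:
{"op": "servo_tool", "data": {"travel": [[1.5, 1, 20], [0, 0, 35], [0, 0, 35], [0, 0, 20], [0, 0, 0]], "rot": [[0, 0.2, 0], [0, 0, 0], [0, 0, 0], [0, 0, 0], [0, 0, 0]], "gripper": [0, -0.2, -0.2, -0.2, -0.2], "force": 25}}

```text
time_s: 15.02
ee_pos: [0.4987, -0.1953, 0.142]
tool_rot: [-0.0, 0.991, -0.132, 0.001]
contact_force: [-0.3, 0.1, -0.2]
gripper_width: 0.404
```

```bash
python3 -c "
from h import *
err(.4973,-.2002,.104,-15.6)
c=get_calibration('wrist'); im,d=camera('wrist'); save('w7',im)"
```

```text
p [ 0.4987 -0.1953  0.142 ] yawx -15.19 tilt [0.07 0.03] t 15.03 w 0.404 F [-0.3  0.1 -0.2] M [ 0.004 -0.012 -0.002]
tool travel mm [-0.1  5.2 38. ] rotz 0.41 q6 1.462
level rot [-0.04 -0.06  0.  ]
```

View pics/w7.png

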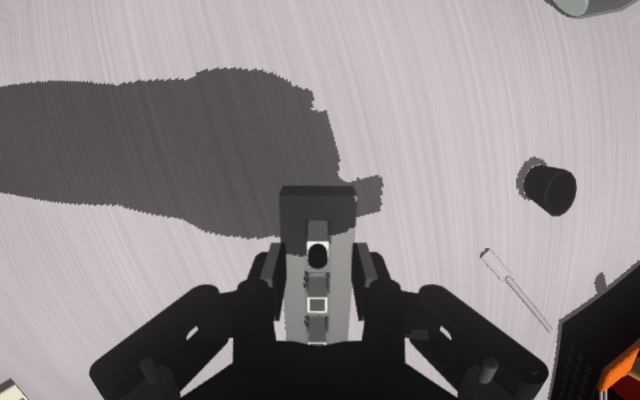

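Call:
{"op": "servo_tool", "data": {"travel": [[0, 5.2, 0], [0, 0, 18], [0, 0, 0]], "rot": [[0, 0, 0.4], [0, 0, 0], [0, 0, 0]], "gripper": [-0.2, -0.2, -0.2]}}

```text
time_s: 15.45
ee_pos: [0.4989, -0.2008, 0.1264]
tool_rot: [0.0, 0.991, -0.136, 0.003]
contact_force: [-0.2, 0.3, -1.1]
gripper_width: 0.399
```

```bash
python3 -c "
from h import *
err(.4973,-.2002,.104,-15.6)"
```

```text
p [ 0.4989 -0.2008  0.1264] yawx -15.58 tilt [ 0.34 -0.08] t 15.45 w 0.399 F [-0.2  0.3 -1.1] M [-0.022  0.026  0.031]
tool travel mm [-1.8 -0.1 22.4] rotz 0.02 q6 1.46
level rot [-0.02 -0.35  0.  ]
```

Call:
{"op": "servo_tool", "data": {"travel": [[-1.8, 0, 10], [0, 0, 10], [0, 0, 0]], "rot": [[0, -0.3, 0], [0, 0, 0], [0, 0, 0]], "gripper": [-0.2, -0.2, -0.2]}}

```text
time_s: 15.82
ee_pos: [0.497, -0.2004, 0.1049]
tool_rot: [-0.0, 0.991, -0.136, 0.0]
contact_force: [0.3, 0.2, -0.8]
gripper_width: 0.404
```

```bash
python3 -c "
from h import *
err(.4973,-.2002,.104,-15.6)"
```

```text
p [ 0.497  -0.2004  0.1049] yawx -15.6 tilt [0.02 0.01] t 15.82 w 0.404 F [ 0.3  0.2 -0.8] M [ 0.031  0.012 -0.022]
tool travel mm [ 0.3 -0.2  0.9] rotz 0.0 q6 1.46
level rot [-0.01 -0.02  0.  ]
```

Call:
{"op": "servo_tool", "data": {"travel": [[0, 0, 0], [0, 0, 0], [0, 0, 0], [0, 0, 0], [0, 0, 0]], "rot": [[0, 0, 0], [0, 0, 0], [0, 0, 0], [0, 0, 0], [0, 0, 0]], "gripper": [-0.5, -0.8, -1, -1, -1]}}

```text
time_s: 16.45
ee_pos: [0.4974, -0.2005, 0.1057]
tool_rot: [0.0, 0.991, -0.136, 0.001]
contact_force: [0.1, -0.0, -0.7]
gripper_width: 0.139
```

Call:
{"op": "servo_tool", "data": {"travel": [[0, 0, -5], [0, 0, -15], [0, 0, -30], [0, 0, -40], [0, 0, -30], [0, 0, 0]], "rot": [[0, 0, 0], [0, 0, 0], [0, 0, 0], [0, 0, 0], [0, 0, 0], [0, 0, 0]], "gripper": [-1, -1, -1, -1, -1, -1]}}

```text
time_s: 17.2
ee_pos: [0.4971, -0.2004, 0.2342]
tool_rot: [0.0, 0.991, -0.136, 0.002]
contact_force: [0.7, -1.0, -0.7]
gripper_width: 0.137
```

```bash
python3 -c "
from h import *
err(.6032,.092,.225,9)
im,d=camera('wrist'); save('w8',im)
im,d=camera('side'); save('s8',cv2.resize(im[180:380,200:400],None,fx=3,fy=3,interpolation=cv2.INTER_CUBIC))"
```

```text
p [ 0.4971 -0.2004  0.2342] yawx -15.59 tilt [ 0.24 -0.08] t 17.2 w 0.137 F [ 0.7 -1.  -0.7] M [ 0.033 -0.002  0.044]
tool travel mm [  23.6 -310.2    9.3] rotz -24.59 q6 1.46
level rot [ 0.01 -0.26 -0.  ]
```

View pics/w8.png

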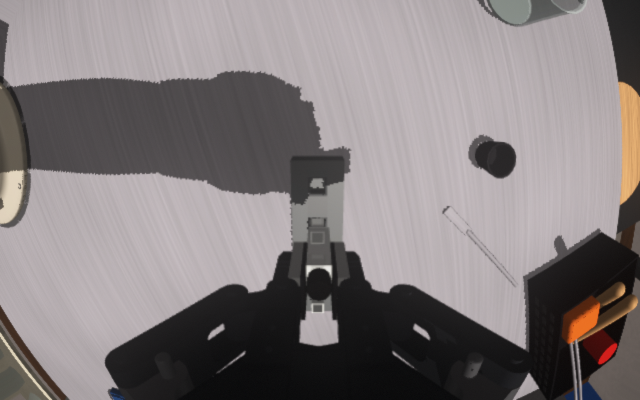

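View pics/s8.png

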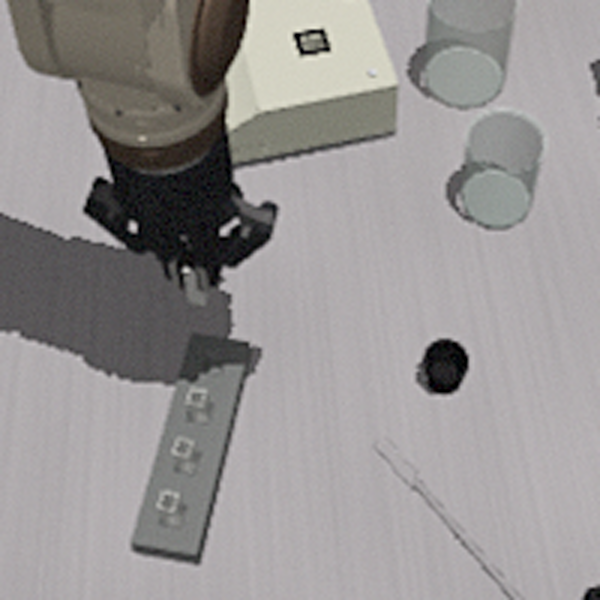

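Call:
{"op": "servo_tool", "data": {"travel": [[1, -20, 0], [8, -39, 0], [14, -37, 0], [19, -35, 0], [19, -35, 0], [19, -35, 0], [19, -35, 0], [10, -17, 0], [0, 0, 0]], "rot": [[0, -0.2, -8.2], [0, 0, -8.2], [0, 0, -8.2], [0, 0, 0], [0, 0, 0], [0, 0, 0], [0, 0, 0], [0, 0, 0], [0, 0, 0]], "gripper": [-1, -1, -1, -1, -1, -1, -1, -1, -1]}}

```text
time_s: 18.42
ee_pos: [0.5857, 0.0707, 0.2188]
tool_rot: [-0.002, 0.996, 0.085, -0.01]
contact_force: [-1.0, -0.5, -0.1]
gripper_width: 0.136
```

```bash
python3 -c "
from h import *
err(.6033,.092,.195,9.1)
c=get_calibration('wrist'); im,d=camera('wrist'); save('w9',im); np.savez('w9.npz',im=im,d=d,K=c['K'],view=c['view'])"
```

```text
p [0.5857 0.0707 0.2188] yawx 9.72 tilt [-1.18  0.07] t 18.43 w 0.136 F [-1.  -0.5 -0.1] M [-0.059  0.03  -0.06 ]
tool travel mm [ 21.4 -17.9  23.4] rotz 0.62 q6 1.52
level rot [-0.27  1.15 -0.  ]
```

View pics/w9.png

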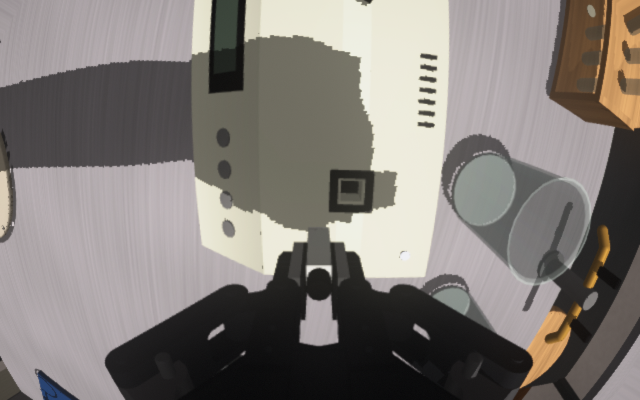

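```bash
python3 - <<'E'
from h import *
z=np.load('w9.npz'); c=dict(K=z['K'],view=z['view']); im=z['im']
# cuvette bottom? crop
save('w9c',cv2.resize(im[160:310,270:400],None,fx=4.5,fy=4,interpolation=cv2.INTER_CUBIC))
g=cv2.cvtColor(im,cv2.COLOR_RGB2GRAY)
m=((g<60).astype(np.uint8)); m[:165]=0;m[220:]=0;m[:,:322]=0;m[:,382:]=0
cs,_=cv2.findContours(m,cv2.RETR_EXTERNAL,cv2.CHAIN_APPROX_NONE)
k=max(cs,key=cv2.contourArea); P=k[:,0,:].astype(float)
W=np.array([wonz(c,u,v,.08)[:2] for u,v in P])
r=cv2.minAreaRect((W*1000).astype(np.float32)); print(cv2.contourArea(k),r, cv2.boundingRect(k))
print(wonz(c,318.5,283,.2188-.041), 'stopper top')
E
```

```text
1689.5 ((602.7590942382812, 91.35040283203125), (30.42003059387207, 30.330957412719727), 8.4249906539917) (329, 170, 45, 42)
[0.5842337  0.07563458 0.1778    ] stopper top
```

View pics/w9c.png

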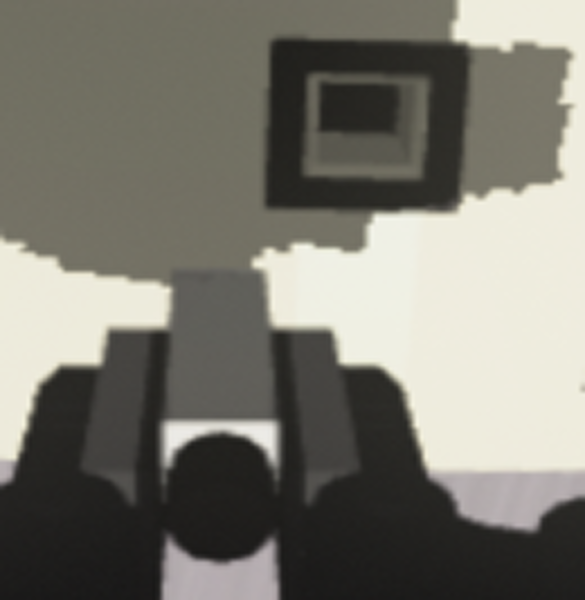

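```bash
python3 - <<'E'
from h import *
z=np.load('w9.npz'); c=dict(K=z['K'],view=z['view'])
o,R,p=tool(); print(p)
T=p
for nm,x,y,zz in [('bot',220,270,-.099),('topedge',220.5,421,-.053),('stopper',222,497,-.041)]:
    # solve in tool coordinates: plane tool-z = -zz
    oo,d=wray(c,270-.5+(x+.5)/4.5,160-.5+(y+.5)/4); a=R.T@(oo-T); b=R.T@d; s=(-zz-a[2])/b[2]; print(nm,(1000*(a+s*b)).round(2))
E
```

```text
[0.58549739 0.07006356 0.21884025]
bot [ 0.58 -6.83 99.  ]
topedge [ 0.58 -7.59 53.  ]
stopper [ 0.71 -5.11 41.  ]
```

Call:
{"op": "servo_tool", "data": {"travel": [[10, -9, 5], [9, -8, 5], [0, 0, 0]], "rot": [[-0.3, 1.1, 0.9], [0, 0, 0], [0, 0, 0]], "gripper": [-1, -1, -1]}}

```text
time_s: 18.85
ee_pos: [0.6022, 0.0888, 0.2077]
tool_rot: [0.001, 0.997, 0.075, 0.0]
contact_force: [0.2, -0.2, -1.1]
gripper_width: 0.137
```

```bash
python3 -c "
from h import *
err(.6027,.0912,.19,8.8)"
```

```text
p [0.6022 0.0888 0.2077] yawx 8.55 tilt [ 0.01 -0.09] t 18.85 w 0.137 F [ 0.2 -0.2 -1.1] M [-0.034  0.013  0.011]
tool travel mm [ 0.9 -2.3 17.7] rotz -0.25 q6 1.569
level rot [0.09 0.01 0.  ]
```

Call:
{"op": "servo_tool", "data": {"travel": [[0.9, -2.3, 8], [0, 0, 8], [0, 0, 0]], "rot": [[0.1, 0, -0.2], [0, 0, 0], [0, 0, 0]], "gripper": [-1, -1, -1]}}

```text
time_s: 19.23
ee_pos: [0.6026, 0.0908, 0.1903]
tool_rot: [-0.0, 0.997, 0.076, -0.0]
contact_force: [-0.1, -0.3, -0.4]
gripper_width: 0.14
```

```bash
python3 - <<'E'
from h import *
err(.6027,.0912,.18,8.8)
c=get_calibration('wrist'); im,d=camera('wrist'); save('w10',cv2.resize(im[140:310,240:400],None,fx=4,fy=3.5,interpolation=cv2.INTER_CUBIC)); np.savez('w10.npz',im=im,K=c['K'],view=c['view'])
im,d=camera('side'); save('s10',cv2.resize(im[140:240,240:360],None,fx=6,fy=5.5,interpolation=cv2.INTER_CUBIC))
im,d=camera('scene'); save('c10',cv2.resize(im[120:220,290:420],None,fx=6,fy=5.5,interpolation=cv2.INTER_CUBIC))
E
```

```text
p [0.6026 0.0908 0.1903] yawx 8.74 tilt [-0.05  0.01] t 19.23 w 0.14 F [-0.1 -0.3 -0.4] M [-0.078 -0.018 -0.036]
tool travel mm [ 0.2 -0.4 10.3] rotz -0.06 q6 1.568
level rot [-0.02  0.05 -0.  ]
```

View pics/w10.png

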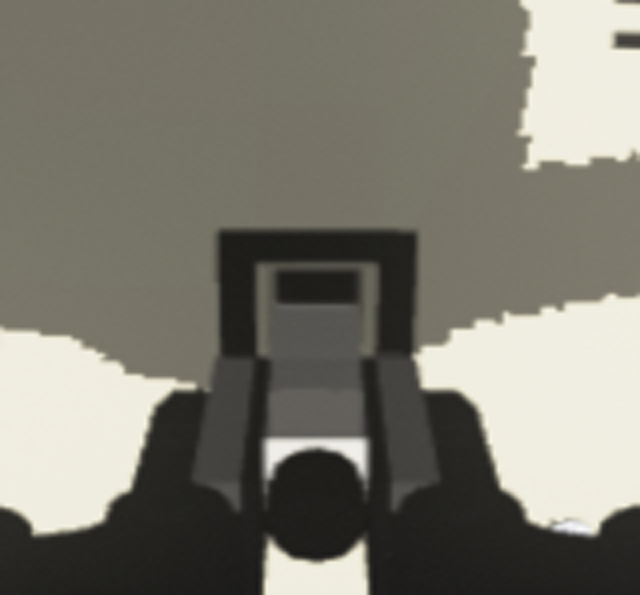

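View pics/s10.png

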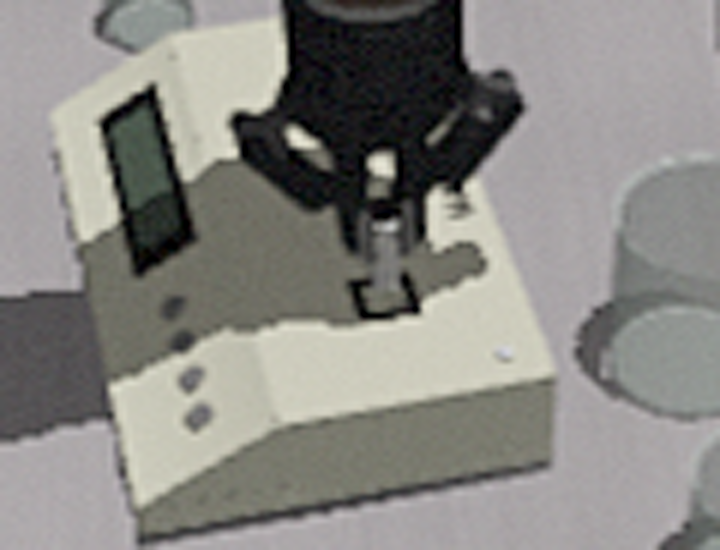

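View pics/c10.png

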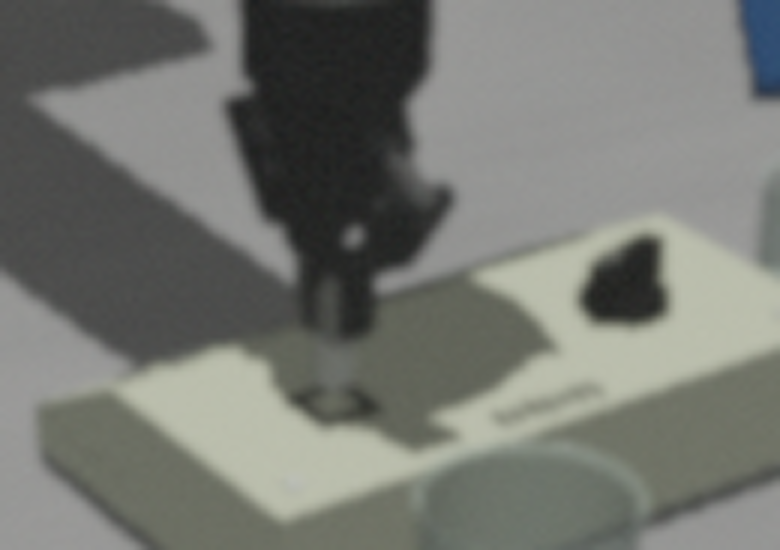

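Call:
{"op": "servo_tool", "data": {"travel": [[0.2, -0.4, 6], [0, 0, 6], [0, 0, 4], [0, 0, 0]], "rot": [[0, 0, 0], [0, 0, 0], [0, 0, 0], [0, 0, 0]], "gripper": [-1, -1, -1, -1]}}

```text
time_s: 19.88
ee_pos: [0.6031, 0.0913, 0.1746]
tool_rot: [-0.0, 0.997, 0.076, 0.001]
contact_force: [1.1, 0.5, 0.2]
gripper_width: 0.138
```

```bash
python3 -c "
from h import *
err(.6027,.0912,.157,8.8);avgM(2)"
```

```text
p [0.6031 0.0913 0.1746] yawx 8.73 tilt [0.07 0.03] t 19.88 w 0.138 F [1.1 0.5 0.2] M [ 0.015 -0.032  0.008]
tool travel mm [-0.5  0.  17.6] rotz -0.07 q6 1.569
level rot [-0.02 -0.07  0.  ]
M avg [ 0.008 -0.037  0.007] z [0.008 0.006]
```

Call:
{"op": "servo_tool", "data": {"travel": [[-0.3, 0, 5], [0, 0, 5], [0, 0, 0]], "rot": [[0, 0, 0], [0, 0, 0], [0, 0, 0]], "gripper": [-1, -1, -1]}}

```text
time_s: 20.35
ee_pos: [0.6031, 0.0913, 0.1645]
tool_rot: [-0.0, 0.997, 0.076, 0.001]
contact_force: [0.7, 0.5, -0.4]
gripper_width: 0.14
```

```bash
python3 -c "
from h import *
err(.6027,.0912,.157,8.8)"
```

```text
p [0.6031 0.0913 0.1645] yawx 8.73 tilt [0.12 0.03] t 20.35 w 0.14 F [ 0.7  0.5 -0.4] M [-0.052 -0.017  0.01 ]
tool travel mm [-0.4  0.   7.5] rotz -0.07 q6 1.569
level rot [-0.02 -0.12  0.  ]
```

Call:
{"op": "servo_tool", "data": {"travel": [[0, 0, 4], [0, 0, 2], [0, 0, 0]], "rot": [[0, 0, 0], [0, 0, 0], [0, 0, 0]], "gripper": [-1, -1, -1]}}

```text
time_s: 20.72
ee_pos: [0.6031, 0.0913, 0.1581]
tool_rot: [-0.0, 0.997, 0.076, 0.001]
contact_force: [0.6, -0.1, -0.7]
gripper_width: 0.138
```

Call:
{"op": "servo_tool", "data": {"travel": [[0, 0, 1], [0, 0, 1], [0, 0, 0]], "rot": [[0, 0, 0], [0, 0, 0], [0, 0, 0]], "gripper": [-1, -1, -1]}}

```text
time_s: 21.1
ee_pos: [0.6033, 0.0913, 0.1573]
tool_rot: [-0.0, 0.997, 0.076, 0.002]
contact_force: [0.1, -0.2, -0.3]
gripper_width: 0.139
```

```bash
python3 -c "
from h import *
err(.6027,.0912,.157,8.8)"
```

```text
p [0.6033 0.0913 0.1573] yawx 8.73 tilt [0.2  0.05] t 21.1 w 0.139 F [ 0.1 -0.2 -0.3] M [-0.008 -0.008 -0.006]
tool travel mm [-0.6  0.   0.3] rotz -0.07 q6 1.569
level rot [-0.01 -0.21  0.  ]
```

Call:
{"op": "servo_tool", "data": {"travel": [[0, 0, 1.2], [0, 0, 1.2]], "rot": [[0, 0, 0], [0, 0, 0]], "gripper": [-1, -1]}}

```text
time_s: 21.35
ee_pos: [0.6034, 0.0914, 0.157]
tool_rot: [-0.0, 0.997, 0.076, 0.003]
contact_force: [-4.6, -0.3, 11.0]
gripper_width: 0.141
```

```bash
python3 -c "
from h import *
err(.6027,.0912,.157,8.8)"
```

```text
p [0.6034 0.0914 0.157 ] yawx 8.73 tilt [0.31 0.06] t 21.35 w 0.141 F [-4.6 -0.3 11. ] M [-0.17   1.153 -0.05 ]
tool travel mm [-0.7  0.1 -0. ] rotz -0.07 q6 1.569
level rot [-0.02 -0.31  0.  ]
```

Contact at TCP z = 0.157 (11 N up), as expected for the floor. Releasing, then lifting straight up.

Call:
{"op": "servo_tool", "data": {"travel": [[0, 0, 0], [0, 0, 0], [0, 0, 0], [0, 0, 0], [0, 0, -20], [0, 0, -40], [0, 0, -40], [0, 0, 0]], "rot": [[0, 0, 0], [0, 0, 0], [0, 0, 0], [0, 0, 0], [0, 0, 0], [0, 0, 0], [0, 0, 0], [0, 0, 0]], "gripper": [-0.6, -0.2, -0.2, -0.2, -0.2, -0.2, -0.2, -0.2]}}

```text
time_s: 22.35
ee_pos: [0.6025, 0.0912, 0.2579]
tool_rot: [-0.0, 0.997, 0.076, 0.001]
contact_force: [-0.1, -0.1, -0.2]
gripper_width: 0.399
```

Call:
{"op": "servo_tool", "data": {"travel": [[0, -20, -10], [0, -35, 0], [0, -10, 0], [0, 0, 0]], "rot": [[0, 0, 0], [0, 0, 0], [0, 0, 0], [0, 0, 0]], "gripper": [-0.2, 0.5, 1, 1]}}

```text
time_s: 22.85
ee_pos: [0.5916, 0.159, 0.2662]
tool_rot: [-0.0, 0.997, 0.076, -0.0]
contact_force: [-0.1, -0.6, -0.3]
gripper_width: 0.995
```

```bash
python3 - <<'E'
from h import *
err(.6027,.0912,.157,8.8)
c=get_calibration('wrist'); im,d=camera('wrist'); save('w11',im); np.savez('w11.npz',im=im,d=d,K=c['K'],view=c['view'])
im,d=camera('side'); np.savez('s11.npz',im=im); save('s11',cv2.resize(im[140:240,240:360],None,fx=6,fy=5.5,interpolation=cv2.INTER_CUBIC))
im,d=camera('scene'); save('c11',cv2.resize(im[120:220,290:420],None,fx=6,fy=5.5,interpolation=cv2.INTER_CUBIC))
E
```

```text
p [0.5916 0.159  0.2662] yawx 8.74 tilt [-0.03  0.01] t 22.85 w 0.995 F [-0.1 -0.6 -0.3] M [ 0.033 -0.046  0.008]
tool travel mm [  0.8  68.7 109.2] rotz -0.06 q6 1.681
level rot [-0.02  0.03 -0.  ]
```

View pics/w11.png

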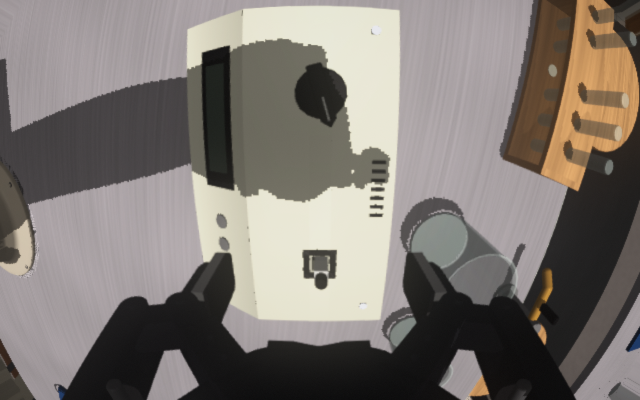

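View pics/s11.png

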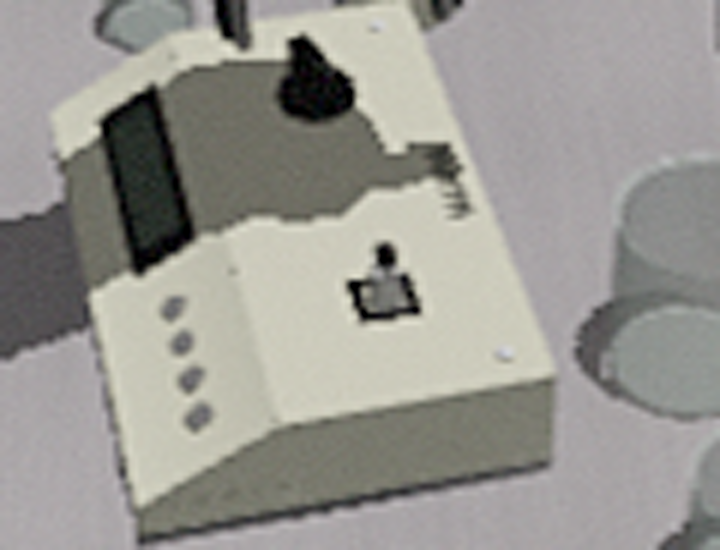

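View pics/c11.png

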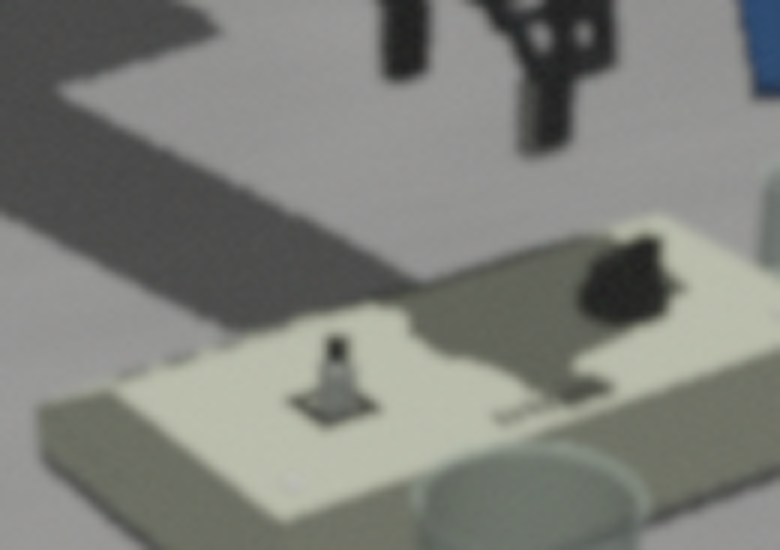

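```bash
python3 - <<'E'
from h import *
z=np.load('w11.npz'); c=dict(K=z['K'],view=z['view']); im=z['im']
g=cv2.cvtColor(im,cv2.COLOR_RGB2GRAY)
save('w11d',cv2.resize(im[55:135,280:360],None,fx=7,fy=7,interpolation=cv2.INTER_CUBIC))
save('w11w',cv2.resize(im[235:305,285:355],None,fx=7,fy=7,interpolation=cv2.INTER_CUBIC))
c2=get_calibration('side');c3=get_calibration('scene')
def crop_side(p): return (p[0]-240)*6,(p[1]-140)*5.5
def crop_sc(p): return (p[0]-290)*6,(p[1]-120)*5.5
for zz in (.116,.104,.08):
    print(zz,'side',crop_side(proj(c2,[.603,.0916,zz])),'scene',crop_sc(proj(c3,[.603,.0916,zz])), 'wrist',wproj(c,[.603,.0916,zz]))
E
```

```text
0.116 side (np.float64(381.38381368748685), np.float64(248.36263892231392)) scene (np.float64(332.66675489528654), np.float64(335.32013434069154)) wrist [319.42757874 284.69755763]
0.104 side (np.float64(382.0593721607571), np.float64(264.5432250423422)) scene (np.float64(332.51976311085457), np.float64(358.14092048504824)) wrist [319.386124   277.20240914]
0.08 side (np.float64(383.37607455645445), np.float64(296.08011985011547)) scene (np.float64(332.23032298536464), np.float64(403.07711355804435)) wrist [319.31135242 263.77069776]
```

View pics/w11d.png

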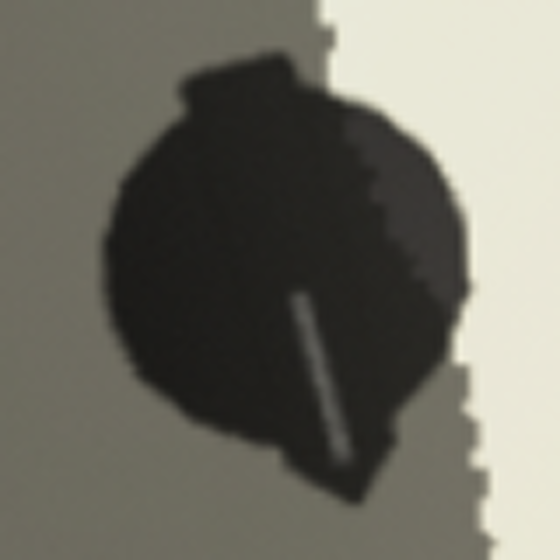

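View pics/w11w.png

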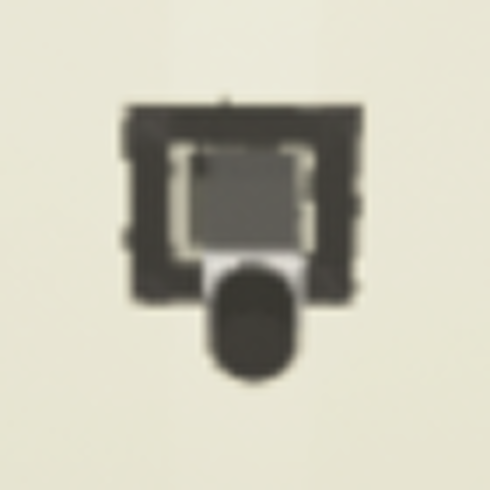

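```bash
python3 - <<'E'
from h import *
a=np.load('side0.npz')['im'].astype(int); b=np.load('s11.npz')['im'].astype(int)
d=np.abs(a-b).max(2)>60
m=np.zeros((400,640,3),np.uint8); m[...]=b; m[d]=[255,0,0]; save('diff',m)
z=np.load('w11.npz'); c=dict(K=z['K'],view=z['view'])
f=lambda x,y:wonz(c,280+x/7,55+y/7,.114); e=f(345,460)-f(298,295); print('bar',np.degrees(np.arctan2(e[1],e[0])))
E
```

```text
bar -65.35274529528645
```

View pics/diff.png

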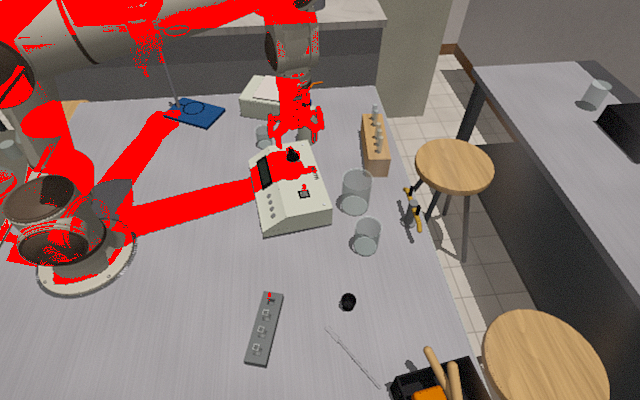

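The only differences are the arm with its shadow, the dial, the cuvette's old hole and the well. Everything else is where it was, and the arm is clear, so I'm handing in.

```bash
python3 -c "
from workcell import *
print(finish_job())"
```

```text
the job is handed in; nothing more can be done
None
```

I set the dial to filter 5 and stood the stoppered cuvette upright in the well, then handed the job in at about 23 s of the 72 s allowed.

**Dial:** I turned it anticlockwise through three clicks, so it had started at filter 4. It met the springy stop at about 0.23 N·m, 8° past filter 1, well under the 0.5 N·m that forces it. I then turned it clockwise four clicks and let go. The bar rests at −65.4°, against −66.5° expected for filter 5. That 1.1° gap is within measuring error, since clicks are 30° apart.

**Cuvette:** It went into the well without resistance until it met the floor at the expected height, with 11 N upward force. All three cameras show it upright and its stopper within about 2 mm of the predicted spot. In the wrist view it sits a little to the +x side of the hole, about the 1.25 mm of play.

**Other things on the bench:** Comparing side-camera pictures from before and after shows only the arm with its shadow, the dial and the cuvette changed. The arm hides part of that view near the wash bottle and small beaker. I did not measure those two again, but nothing I did went near them.

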